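# Level the casting plate so that it stands on all four feet

### The job

The casting plate on the bench is out of level and rocks on its feet. Turn its two black levelling screws until the plate is level and all four feet carry a fair share of its weight, so that it no longer rocks; feel for it, do not press hard on the plate or its feet, do not shift the plate or the blue dish that stands on it, and leave the other things alone. Finish with the gripper clear of everything.

Things in the scene. Friction and masses are not known exactly. Their poses are not given: they have to be found in the camera images.
- plate: Free-standing aluminium casting plate, 220 (its x) x 340 (y) x 16 mm, 4 kg with what it carries, balanced about its middle. Origin: under its middle at bench level; top face 50 mm above that; +x to its far edge. Feet at x +-80, y +-120 mm: the far two rubber, the near two levelling screws. As found both near corners are 0.5 to 3.5 mm too low, one more than the other, so it rocks.
- screw_left: Left levelling screw, at plate x -80, y +120 mm. Origin: middle of its round black knob (38 mm wide, 24 mm high), on the upright screw axis, 20 to 24 mm above the plate's top. Right-hand thread, 8 mm a turn (1.27 mm a rad): clockwise from above it goes down through the plate, knob and all, and so raises this corner. Stiff (0.04 N m), stays where left. Needs some 0.5 to 3 rad clockwise.
- screw_right: Right levelling screw, same as the left, at plate x -80, y -120 mm. The round brass bush at its root (28 mm wide) stands 6 mm proud of the plate. When a near corner is pressed down until its foot stands, the plate's top at that screw is as far too low, against the line over the two rubber feet, as the screw still has to go down for the plate to be level.
- tip_left: Rounded steel foot, 18 mm diameter, at the lower end of the left screw, under the plate. Origin: its lowest point. It stands, when loaded, on a hard grey disc 44 mm wide that lies on the bench; the two discs are not equally thick (5 to 8 mm, not known which is which).
- tip_right: The same foot of the right screw, on its own disc.
- rubber_left: Rubber foot, 32 mm diameter, under the far left corner of the plate (plate x = +80, y = +120 mm). Origin: its lowest point. The rubber yields 0.1 mm per newton; the bench under it is flat.
- rubber_right: Rubber foot under the far right corner (plate x = +80, y = -120 mm).
- dish: Blue glass dish, 124 mm diameter, 26 mm high, standing in the middle of the plate. Origin: centre of its underside.
- dropper_a: Small amber dropper bottle with a rubber bulb, 35 mm diameter, 104 mm high, to the left of the plate. Bystander. Origin: centre of its underside.
- dropper_b: Another such dropper bottle. Bystander.
- amber_bottle: Amber bottle with a metal cap, 60 mm diameter, 130 mm high, to the right of the plate. Bystander. Origin: centre of its underside.
- beaker: Clear plastic cup, 64 mm diameter, 75 mm high, to the right of the plate. Bystander. Origin: centre of its underside.
- tweezers: Steel tweezers, 115 mm long, 8 mm high, lying in front of the plate. Bystander. Origin: at their middle on the bench.
- flask: Pale green glass flask, 88 mm diameter, 120 mm high, behind the plate. Bystander. Origin: centre of its underside.

How it is judged (in metres and radians):
At the end, for the whole second after the job is handed in: The plate is at rest and level to 0.0075 rad (about 0.4 degrees), and each of the four feet (left and right screw foot, left and right rubber foot) carries more than 5 N (an even share is about 9.5 N) (contact force between each of tip_left, tip_right, rubber_left, rubber_right and anything else above 5 N and angle between plate's own z axis and vertical below 0.0075 rad and linear speed of plate below 0.005 m/s); the robot touches nothing.
It fails at once if any foot of the plate is pressed down with more than 35 N (contact force between any of tip_left, tip_right, rubber_left, rubber_right and anything else above 35 N).
It fails at once if the plate is shifted by more than 20 mm (distance of plate from where it was at the start of the episode above 0.02 m).
It fails at once if the dish is moved by more than 20 mm (distance of dish from where it was at the start of the episode above 0.02 m).
It fails at once if a bystander is moved by more than 30 mm (distance of any of dropper_a, dropper_b, amber_bottle, beaker, tweezers, flask from where it was at the start of the episode above 0.03 m).
It also fails if it takes over 72 s, if anything falls off the work surface, if the arm or the gripper's body presses on something with over 40 N, if the wrist force passes 120 N, or if a joint passes its speed limit or range.

### The arm

A 6-joint arm with a two-finger parallel gripper is mounted at the origin on the work surface. World frame = base frame: x ahead of the robot, y to its left, z up, the work surface at z = 0. Lengths are in m, angles in degrees, forces in N, time in s.
With the tool pointing down it reaches from about 0.375 to 0.9 m from the base axis. Payload 3.1 kg.
Tool frame: the origin (TCP) lies on the centre line of the jaws, within the pads' length; the fingertips stand 17 mm ahead of it and the grasp point (between the pads) lies 2 mm behind it; z points along the fingers, y is the line along which they close (so a half turn about z gives the same grasp; the last joint's range is limited). The gripper opens to 87 mm and grips with 3 to 60 N. Pads are 19 mm wide; open, the fingers measure 117 mm over their backs; the gripper's body (75 mm by 190 mm) begins 51 mm behind the grasp point.
Start: joints at [53.6, 30.224, 82.088, -0, 67.689, -10.227], TCP at [0.276, 0.561, 0.24] pointing down, gripper open.
Joint ranges: [-176.69, 176.69], [-43.24, 126.21], [12.49, 139.97], [-82, 262], [0, 151.66], [-163.58, 163.58]. Speed limits (degrees/s): [159.86, 159.86, 180, 180, 180, 180].

### API

Orientations are given as a 3x3 rotation matrix whose columns are the frame's x, y, z axes.
In Python, from rig import bot, imaging, finder gives the robot as it stands. The module is installed in compiled form; this text tells all that it offers.
- The arm moves only by the tool play_rows, never from a script. Its argument "motion" is a list that holds one entry, the list of rows, each a list of 6 numbers: the shift along the tool's x, y, z in parts of the range, where 1.0 means 0.5 m, then the turn, a rotation vector about the tool's x, y, z in normalised numbers (1 is 120 degrees). In form: [[[dx, dy, dz, wx, wy, wz], ...]]. A call has 1 to 8 rows; each row is the pose to reach, as a shift and turn from the pose commanded when the call began, along the tool's axes at that moment; what a row does not reach only later rows make up. A row lasts 1/12 s, in which the tool goes at most 41.7 mm and 7.16 degrees, less where a joint would pass 70% of its speed; a pose out of reach is approached as far as the arm can. A shift or turn number past 1, either way, is cut back to 1. A call with a gripper value outside its range is refused whole. "fingers" is the finger opening in m, from 0 to 0.087, set as the call begins (left out, the last holds). The fingers move at their own pace and stop on an object; the grip force is fixed at half the most. Time passes only in rows, so rows that repeat a pose let the fingers close. It gives the time, the measured TCP pose, the force, the opening and the grip force at its end, in the units of the state.
- bot.read_state(): the state, without advancing time (a new reading comes with each control period).
- imaging.capture(name): name is "scene" or "side" or "wrist"; returns a dict with "frame" (384x512x3 uint8, red, green, blue), "camera_matrix" (3x3 intrinsics, pixels), "k1" (the pictures are not rectified: a ray, as slopes to the right and down, at radius r is drawn at 1 + k1 r^2 times it, then the intrinsics apply), "R" (3x3) and "t" (3): a world point X has camera coordinates R X + t. Camera axes: x right, y down, z forward; pixel columns grow to the right and rows downward; lengths in m; the calibration is good to about 2 mm. A picture is of the moment at which its call begins. There is no depth.
- bot.hand_in(): hands the job in; it is judged then, once.
Trained networks look in the newest picture that a camera, given by its name, has taken for a name from the list of things; names that differ only in an ending like _2 or _b are one class to them, and where a whole thing is asked for, a point or a joint stands for the part that bears it (a point fixed in the world has none). Each returns a list of dicts, best first, with "confidence" (0 to 1); they miss things now and then, are a little off and sometimes report something else, mostly with a low value. They report only what shows in the picture. A call takes as long as a camera call.
- finder.recognise(camera, name): "at" ([x, y, z] in m, in world coordinates, good to about 4 mm: the middle of the surface that is visible of it).
- finder.outline_of(camera, name): "pixels" (384x512 bool, what is visible of it).
The state is a dict: "time_s": time; "joint_positions": joint angles; "qvel": joint speeds; "tau": joint torques, N m; "position": TCP position; "tcp_rot": TCP orientation; "force": force on the tool from outside, world axes, zero at the start; "moment": the same for the moment, N m; "opening": opening from 0.0 (shut) to 1.0 (fully open); "grasp_force": force on a finger pad.
Only numpy, scipy, OpenCV 4.12 (cv2) and the standard library are available. Lean on these libraries where they do the work, as an engineer would, in place of code of your own. Each camera call takes 0.05 s, during which the arm holds its last target. There are 200 camera calls.

## Working session

There is one attempt and no reset: what is moved stays moved. The work goes in short steps, Python scripts to look and compute and a tool call to move; the robot and the scene stay as the last step left them, time stands still between calls to the robot, and variables do not carry over. Pictures are saved under pics/ and viewed, at most 10 in all, crops included, and the job is handed in when it is done.

Besides the shell and the picture viewer there is one more tool, called after "Call:" in YAML: its name, and indented under it one key for each argument. play_rows: Moves the arm, as the interface text tells. Its arguments: {"type":"object","properties":{"motion":{"type":"array"},"fingers":{"type":"number"}},"required":["motion"]}

```bash
mkdir -p pics; python3 - <<'E'
from rig import bot, imaging, finder
import cv2
s=bot.read_state(); print(s)
for c in ["scene","side"]:
    d=imaging.capture(c); cv2.imwrite(f"pics/{c}0.png",d["frame"][:,:,::-1])
    for n in ["plate","screw_left","screw_right","dish","dropper_a","amber_bottle","beaker","tweezers","flask"]:
        print(c,n,[(r["at"],round(r["confidence"],2)) for r in finder.recognise(c,n)][:3])
E
```

```text
{'time_s': 0.0, 'joint_positions': array([ 5.36001754e+01,  3.02772169e+01,  8.21577789e+01, -1.17428067e-03,
        6.76874008e+01, -1.02302016e+01]), 'qvel': array([-0.15193055, -0.05159772, -0.0561631 ,  0.00885333,  0.06765858,
       -0.00411313]), 'tau': array([ 1.89927446e-04, -4.40048397e+01, -1.76588309e+01,  6.33189571e-02,
        5.83285920e-02, -1.92208868e-04]), 'position': array([0.27522816, 0.56035603, 0.23858261]), 'tcp_rot': array([[-8.97495535e-01,  4.41021764e-01, -1.25240712e-03],
       [ 4.41023394e-01,  8.97493939e-01, -1.73068604e-03],
       [ 3.60757589e-04, -2.10562383e-03, -9.99997718e-01]]), 'force': array([0.52875787, 0.25998567, 0.08182804]), 'moment': array([-0.03530032,  0.050495  , -0.02389044]), 'grasp_force': 0.0, 'opening': 0.9979688346749294}
scene plate [([0.5953, -0.0548, 0.0522], 0.85)]
scene screw_left [([0.5679, 0.0015, 0.0528], 0.64), ([0.5144, 0.1208, 0.0784], 0.58)]
scene screw_right [([0.4841, -0.1126, 0.0878], 0.7)]
scene dish [([0.5685, 0.0031, 0.0539], 0.83)]
scene dropper_a [([0.6778, 0.2224, 0.0534], 0.94), ([0.5985, 0.2371, 0.052
[... 156 characters left out ...]
57, 0.0025, 0.0526], 0.45), ([0.681, 0.2232, 0.054], 0.22)]
scene tweezers [([0.3842, -0.0142, 0.0057], 0.71)]
scene flask [([0.7987, -0.0544, 0.0568], 0.85)]
side plate [([0.564, -0.0743, 0.048], 0.62), ([0.5132, 0.114, 0.0769], 0.48)]
side screw_left [([0.5088, 0.1139, 0.0772], 0.54)]
side screw_right [([0.4777, -0.1187, 0.0864], 0.85)]
side dish [([0.5734, 0.0097, 0.0551], 0.88)]
side dropper_a [([0.594, 0.2375, 0.0454], 0.71), ([0.6748, 0.2237, 0.0516], 0.71)]
side amber_bottle [([0.605, -0.2845, 0.0829], 0.74), ([0.7847, -0.0531, 0.0545], 0.58)]
side beaker [([0.4932, -0.2448, 0.0462], 0.73)]
side tweezers [([0.3809, -0.013, 0.0055], 0.65)]
side flask [([0.7839, -0.0584, 0.0525], 0.78)]
```

View pics/scene0.png

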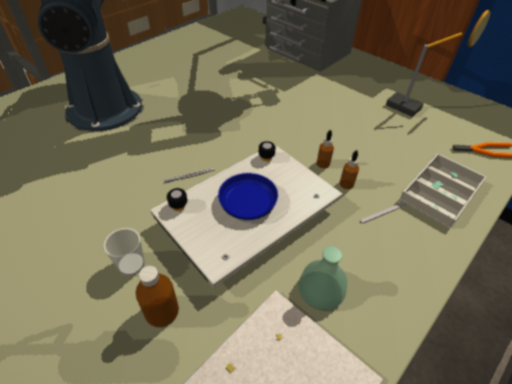

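View pics/side0.png

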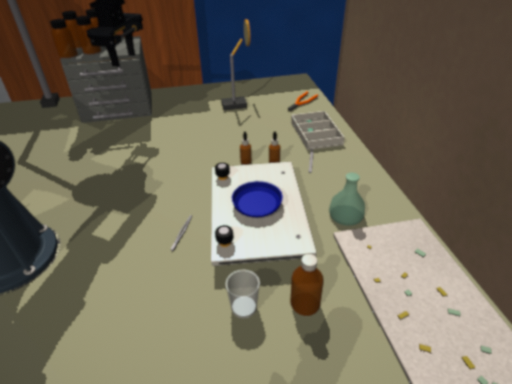

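The scene view shows the right knob at (177,198), the left knob at (267,150) and the dish at (249,197). In the side view the knobs are at (224,235) and (222,170). Next I triangulate the knobs.

```bash
cat > h.py <<'E'
import numpy as np, cv2, sys
from scipy.spatial.transform import Rotation as Ro
def ray(d,uv):
    k=d["camera_matrix"]; p=cv2.undistortPoints(np.array([[uv]],float),k,np.array([d["k1"],0,0,0,0.]))[0,0]
    v=d["R"].T@np.array([p[0],p[1],1]); return -d["R"].T@d["t"], v/np.linalg.norm(v)
def onz(d,uv,z):
    o,v=ray(d,uv); return o+v*(z-o[2])/v[2]
def tri(rs):
    A=sum(np.eye(3)-np.outer(v,v) for o,v in rs); b=sum((np.eye(3)-np.outer(v,v))@o for o,v in rs); return np.linalg.solve(A,b)
def rot(psi):  # tool down, tool y at angle psi (deg)
    c,s=np.cos(np.radians(psi)),np.sin(np.radians(psi)); y=np.array([c,s,0]); z=np.array([0,0,-1.]); return np.array([np.cross(y,z),y,z]).T
def go(p0,psi0,p1,psi1):
    print("shift",np.round(rot(psi0).T@(np.array(p1)-p0),4),"wz",round(psi0-psi1,2))
E
python3 - <<'E'
from rig import imaging, finder
from h import *
D={c:imaging.capture(c) for c in["scene","side"]}
for n in ["screw_left","screw_right","dish"]:
    rs=[]
    for c in D:
        for r in finder.outline_of(c,n)[:2]:
            ys,xs=np.nonzero(r["pixels"]); uv=((xs.min()+xs.max())/2,(ys.min()+ys.max())/2)
            print(n,c,round(r["confidence"],2),len(xs),uv,(xs.min(),xs.max(),ys.min(),ys.max()),onz(D[c],uv,.072 if 's'==n[0] else .065).round(4))
# dark pixels blobs around knobs
for n,w in [("L",{"scene":(267,150),"side":(222,170)}),("R",{"scene":(177,198),"side":(224,235)})]:
    rs=[]
    for c in D:
        u,v=w[c]; g=D[c]["frame"][v-14:v+15,u-14:u+15].max(2)<50
        k,l,st,ce=cv2.connectedComponentsWithStats(g.astype(np.uint8)); i=1+st[1:,4].argmax()
        uv=(st[i,0]+st[i,2]/2-.5+u-14,st[i,1]+st[i,3]/2-.5+v-14); print(n,c,uv,st[i]); rs.append(ray(D[c],uv))
    print(n,tri(rs).round(4))
E
```

```text
screw_left scene 0.64 273 (np.float64(266.5), np.float64(150.5)) (np.int64(259), np.int64(274), np.int64(141), np.int64(160)) [0.5154 0.1229 0.072 ]
screw_left scene 0.28 1375 (np.float64(123.5), np.float64(251.0)) (np.int64(104), np.int64(143), np.int64(228), np.int64(274)) [ 0.5138 -0.256   0.072 ]
screw_left side 0.59 214 (np.float64(221.5), np.float64(169.5)) (np.int64(214), np.int64(229), np.int64(162), np.int64(177)) [0.508  0.1262 0.072 ]
screw_left side 0.45 265 (np.float64(244.5), np.float64(148.5)) (np.int64(239), np.int64(250), np.int64(133), np.int64(164)) [0.5851 0.2116 0.072 ]
screw_right scene 0.9 369 (np.float64(176.0), np.float64(198.0)) (np.int64(166), np.int64(186), np.int64(188), np.int64(208)) [ 0.4816 -0.1126  0.072 ]
screw_right side 0.89 289 (np.float64(223.0), np.float64(234.0)) (np.int64(214), np.int64(232), np.int64(225), np.int64(243)) [ 0.4779 -0.1089  0.072 ]
dish scene 0.93 2271 (np.float64(247.5), np.float64(195.5)) (np.int64(218), np.int64(277), np.int64(171), np.int64(220)) [ 0.5756 -0.0036  0.065 ]
dish side 0.76 1501 (np.float64(256.0), np.float64(198.5)) (np.int64(231), np.int64(281), np.int64(181), np.int64(216)) [ 0.5727 -0.001   0.065 ]
L scene (np.float64(266.5), np.float64(150.5)) [  6   7  16  16 150]
L side (np.float64(222.0), np.float64(171.0)) [ 8 10 13 11 92]
L [0.5094 0.1302 0.064 ]
R scene (np.float64(176.5), np.float64(198.5)) [  4   5  20  20 213]
R side (np.float64(224.0), np.float64(237.0)) [  7  10  15  13 125]
R [ 0.4789 -0.1105  0.0654]
```

```bash
python3 -c "
from h import *
go([.276,.561,.24],63.83,[.515,.157,.16],-7.75)"
```

```text
shift [-0.3927 -0.2572  0.08  ] wz 71.58
```

The rows are not in the units I measure in: shifts go in shares of 0.5 m and turns go in shares of 120 degrees. I convert before sending: -0.2 m / 0.5 = -0.4, -0.13 m / 0.5 = -0.26, 40 degrees / 120 = 0.3333.

Call:
play_rows:
  motion:
    - [[-0.4,-0.26,0.04,0,0,0.3333],[-0.4,-0.26,0.04,0,0,0.3333],[-0.4,-0.26,0.04,0,0,0.3333],[-0.4,-0.26,0.04,0,0,0.3333],[-0.4,-0.26,0.04,0,0,0.3333],[-0.4,-0.26,0.04,0,0,0.3333],[-0.4,-0.26,0.04,0,0,0.3333],[-0.4,-0.26,0.04,0,0,0.3333]]
  fingers: 0.0

```text
time_s: 2.07
position: [0.3987, 0.3548, 0.2196]
tcp_rot: [[-0.401, 0.916, -0.0], [0.916, 0.401, 0.0], [0.0, -0.0, -1.0]]
force: [0.2, 0.5, 0.6]
opening: 0.478
grasp_force: 0.0
```

```bash
python3 -c "
from h import *
p=np.array([.276,.561,.24])+rot(63.83)@[-.2,-.13,.02]; print(p)
go(p,23.83,[.515,.157,.16],-7.75)"
```

```text
[0.39816321 0.35611918 0.22      ]
shift [-0.2293  0.0264  0.06  ] wz 31.58
```

To row units: -0.2293 m / 0.5 = -0.4586, 0.06 m / 0.5 = 0.12, 31.58 degrees / 120 = 0.2632.

Call:
play_rows:
  motion:
    - [[-0.4586,0.0528,0.12,0,0,0.2632],[-0.4586,0.0528,0.12,0,0,0.2632],[-0.4586,0.0528,0.12,0,0,0.2632],[-0.4586,0.0528,0.12,0,0,0.2632],[-0.4586,0.0528,0.12,0,0,0.2632],[-0.4586,0.0528,0.12,0,0,0.2632],[-0.4586,0.0528,0.12,0,0,0.2632],[-0.4586,0.0528,0.12,0,0,0.2632]]

```text
time_s: 2.73
position: [0.5151, 0.1569, 0.1592]
tcp_rot: [[0.136, 0.991, -0.001], [0.991, -0.136, 0.001], [0.0, -0.001, -1.0]]
force: [-0.6, 0.0, 0.6]
opening: 0.008
grasp_force: 0.0
```

```bash
python3 - <<'E'
from rig import bot,imaging
from h import *
s=bot.read_state(); print(s["position"],s["tcp_rot"][:,1],s["force"],s["opening"])
d=imaging.capture("wrist"); cv2.imwrite("pics/w1.png",d["frame"][:,:,::-1])
for p in [[.511,.124,.084],[.511,.124,.060],[.515,.157,.05],[.479,-.111,.084]]:
    c=d["R"]@p+d["t"]; print(p,c, d["camera_matrix"]@(c/c[2]))
E
```

```text
[0.51514938 0.15692184 0.15915881] [ 9.90707696e-01 -1.36006982e-01 -6.01945239e-04] [-0.64547227  0.04380042  0.59929826] 0.00811823714843637
[0.511, 0.124, 0.084] [0.00082072 0.04322207 0.23826255] [256.56918297 242.79057446   1.        ]
[0.511, 0.124, 0.06] [0.00083952 0.03746869 0.26156272] [256.50053166 231.64327033   1.        ]
[0.515, 0.157, 0.05] [0.00032322 0.00280312 0.26330372] [255.92146891 192.90295121   1.        ]
[0.479, -0.111, 0.084] [0.00107065 0.27347511 0.29511742] [256.62271956 460.51962456   1.        ]
```

View pics/w1.png

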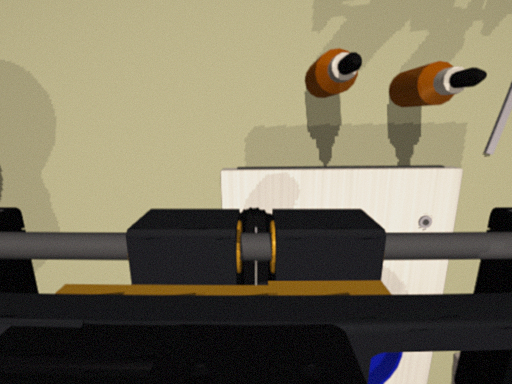

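The wrist view shows the plate's left edge at row 168, its corners at (222,168) and (462,168), and the far-left foot's bolt at (425,222). The fingers hide the knob.

```bash
python3 - <<'E'
from rig import imaging
from h import *
d=imaging.capture("wrist")
for uv in [(222,170),(462,168),(425,222)]: print(uv,onz(d,uv,.05).round(4))
c,s=np.cos(np.radians(-7.75)),np.sin(np.radians(-7.75)); M=np.array([[c,-s],[s,c]])
for q in [(-110,170),(110,170),(80,120),(-80,120),(-80,152)]: print(q,(np.array([.574,-.004])+M@np.array(q)/1000).round(4))
E
```

```text
(222, 170) [0.4872 0.1827 0.05  ]
(462, 168) [0.7005 0.1559 0.05  ]
(425, 222) [0.6671 0.1088 0.05  ]
(-110, 170) [0.4879 0.1793]
(110, 170) [0.7059 0.1496]
(80, 120) [0.6695 0.1041]
(-80, 120) [0.5109 0.1257]
(-80, 152) [0.5152 0.1574]
```

To row units: 0.087 m / 0.5 = 0.174, 0.003 m / 0.5 = 0.006.

Call:
play_rows:
  motion:
    - [[0.006,0,0.06,0,0,0],[0.006,0,0.12,0,0,0],[0.006,0,0.16,0,0,0],[0.006,0,0.174,0,0,0],[0.006,0,0.174,0,0,0]]

```text
time_s: 3.25
position: [0.5131, 0.1615, 0.0714]
tcp_rot: [[0.132, 0.991, -0.004], [0.991, -0.132, -0.0], [-0.001, -0.004, -1.0]]
force: [0.1, 0.5, -0.3]
opening: 0.004
grasp_force: 0.0
```

To row units: 0.002 m / 0.5 = 0.004, 0.001 m / 0.5 = 0.002.

Call:
play_rows:
  motion:
    - [[0,0,0.002,0,0,0],[0,0,0.004,0,0,0],[0,0,0.004,0,0,0]]

```text
time_s: 3.5
position: [0.5158, 0.1604, 0.0718]
tcp_rot: [[0.134, 0.991, 0.003], [0.991, -0.134, 0.0], [0.001, 0.003, -1.0]]
force: [0.5, 0.1, -0.2]
opening: 0.005
grasp_force: 0.0
```

Call:
play_rows:
  motion:
    - [[0,0,0.002,0,0,0],[0,0,0.002,0,0,0]]

```text
time_s: 3.67
position: [0.5154, 0.1599, 0.0703]
tcp_rot: [[0.135, 0.991, 0.002], [0.991, -0.135, 0.0], [0.0, 0.001, -1.0]]
force: [-1.1, -0.6, 0.4]
opening: 0.004
grasp_force: 0.0
```

To row units: 0.001 m / 0.5 = 0.002, 0.0005 m / 0.5 = 0.001.

Call:
play_rows:
  motion:
    - [[0,0,0.001,0,0,0],[0,0,0.002,0,0,0],[0,0,0.002,0,0,0]]

```text
time_s: 3.92
position: [0.515, 0.1598, 0.0686]
tcp_rot: [[0.135, 0.991, 0.0], [0.991, -0.135, -0.0], [-0.0, 0.0, -1.0]]
force: [0.4, 0.6, -0.2]
opening: 0.005
grasp_force: 0.0
```

To row units: 0.001 m / 0.5 = 0.002, 0.0005 m / 0.5 = 0.001.

Call:
play_rows:
  motion:
    - [[0,0,0.001,0,0,0],[0,0,0.002,0,0,0],[0,0,0.002,0,0,0]]

```text
time_s: 4.17
position: [0.5149, 0.1599, 0.0674]
tcp_rot: [[0.135, 0.991, -0.0], [0.991, -0.135, -0.0], [-0.0, -0.0, -1.0]]
force: [-0.4, -0.6, 0.1]
opening: 0.003
grasp_force: 0.0
```

To row units: 0.001 m / 0.5 = 0.002, 0.0005 m / 0.5 = 0.001.

Call:
play_rows:
  motion:
    - [[0,0,0.001,0,0,0],[0,0,0.002,0,0,0],[0,0,0.002,0,0,0]]

```text
time_s: 4.42
position: [0.5149, 0.1599, 0.0664]
tcp_rot: [[0.135, 0.991, -0.0], [0.991, -0.135, -0.0], [-0.0, -0.0, -1.0]]
force: [-0.6, -1.0, -0.6]
opening: 0.003
grasp_force: 0.0
```

To row units: 0.0005 m / 0.5 = 0.001.

Call:
play_rows:
  motion:
    - [[0,0,0.001,0,0,0],[0,0,0.001,0,0,0]]

```text
time_s: 4.58
position: [0.5149, 0.1599, 0.0659]
tcp_rot: [[0.135, 0.991, -0.0], [0.991, -0.135, -0.0], [-0.0, -0.0, -1.0]]
force: [-0.4, -0.2, -0.4]
opening: 0.005
grasp_force: 0.0
```

To row units: 0.0005 m / 0.5 = 0.001.

Call:
play_rows:
  motion:
    - [[0,0,0.001,0,0,0],[0,0,0.001,0,0,0]]

```text
time_s: 4.75
position: [0.5149, 0.1599, 0.0655]
tcp_rot: [[0.135, 0.991, -0.0], [0.991, -0.135, 0.0], [-0.0, -0.0, -1.0]]
force: [-0.0, -0.6, 0.3]
opening: 0.005
grasp_force: 0.0
```

To row units: 0.0005 m / 0.5 = 0.001.

Call:
play_rows:
  motion:
    - [[0,0,0.001,0,0,0],[0,0,0.001,0,0,0]]

```text
time_s: 4.92
position: [0.5149, 0.1599, 0.065]
tcp_rot: [[0.135, 0.991, -0.0], [0.991, -0.135, -0.0], [-0.0, -0.0, -1.0]]
force: [0.1, 0.2, 0.4]
opening: 0.007
grasp_force: 0.0
```

To row units: 0.0005 m / 0.5 = 0.001.

Call:
play_rows:
  motion:
    - [[0,0,0.001,0,0,0],[0,0,0.001,0,0,0]]

```text
time_s: 5.08
position: [0.5149, 0.1599, 0.0645]
tcp_rot: [[0.135, 0.991, -0.0], [0.991, -0.135, -0.0], [-0.0, -0.0, -1.0]]
force: [0.4, 0.9, -0.8]
opening: 0.005
grasp_force: 0.0
```

To row units: 0.0005 m / 0.5 = 0.001.

Call:
play_rows:
  motion:
    - [[0,0,0.001,0,0,0],[0,0,0.001,0,0,0]]

```text
time_s: 5.25
position: [0.5149, 0.1599, 0.064]
tcp_rot: [[0.135, 0.991, -0.0], [0.991, -0.135, -0.0], [-0.0, -0.0, -1.0]]
force: [-0.8, 0.2, -0.4]
opening: 0.001
grasp_force: 0.0
```

To row units: 0.0005 m / 0.5 = 0.001.

Call:
play_rows:
  motion:
    - [[0,0,0.001,0,0,0],[0,0,0.001,0,0,0]]

```text
time_s: 5.42
position: [0.515, 0.1599, 0.0635]
tcp_rot: [[0.135, 0.991, -0.0], [0.991, -0.135, 0.0], [-0.0, -0.0, -1.0]]
force: [-0.3, 1.1, 0.5]
opening: 0.004
grasp_force: 0.0
```

To row units: 0.0005 m / 0.5 = 0.001.

Call:
play_rows:
  motion:
    - [[0,0,0.001,0,0,0],[0,0,0.001,0,0,0]]

```text
time_s: 5.58
position: [0.515, 0.1599, 0.0632]
tcp_rot: [[0.135, 0.991, -0.0], [0.991, -0.135, 0.0], [0.0, -0.0, -1.0]]
force: [0.0, -0.0, 3.0]
opening: 0.005
grasp_force: 1.1
```

To row units: 0.0005 m / 0.5 = 0.001.

Call:
play_rows:
  motion:
    - [[0,0,0.001,0,0,0],[0,0,0.001,0,0,0]]

```text
time_s: 5.75
position: [0.515, 0.16, 0.0631]
tcp_rot: [[0.135, 0.991, 0.0], [0.991, -0.135, 0.0], [0.0, 0.0, -1.0]]
force: [-0.9, 0.4, 4.7]
opening: 0.005
grasp_force: 2.7
```

To row units: -0.18 m / 0.5 = -0.36, -0.07 m / 0.5 = -0.14.

Call:
play_rows:
  motion:
    - [[0,0,-0.04,0,0,0],[0,0,-0.114,0,0,0],[-0.06,0,-0.114,0,0,0],[-0.14,0,-0.114,0,0,0],[-0.22,0,-0.114,0,0,0],[-0.3,0,-0.114,0,0,0],[-0.36,0,-0.114,0,0,0],[-0.36,0,-0.114,0,0,0]]

```text
time_s: 6.42
position: [0.4909, -0.0233, 0.1196]
tcp_rot: [[0.14, 0.99, 0.001], [0.99, -0.14, -0.002], [-0.002, 0.001, -1.0]]
force: [0.1, -1.0, 0.0]
opening: 0.011
grasp_force: 0.0
```

To row units: -0.125 m / 0.5 = -0.25, -0.11 m / 0.5 = -0.22.

Call:
play_rows:
  motion:
    - [[-0.08,0,0,0,0,0],[-0.16,0,0,0,0,0],[-0.22,0,0,0,0,0],[-0.25,0,0.03,0,0,0],[-0.25,0,0.07,0,0,0],[-0.25,0,0.09,0,0,0],[-0.25,0,0.1,0,0,0],[-0.25,0,0.1,0,0,0]]

```text
time_s: 7.08
position: [0.4731, -0.1411, 0.0684]
tcp_rot: [[0.134, 0.991, -0.003], [0.991, -0.134, 0.002], [0.001, -0.003, -1.0]]
force: [0.1, 0.7, 0.4]
opening: 0.001
grasp_force: 0.0
```

To row units: 0.001 m / 0.5 = 0.002, 0.0005 m / 0.5 = 0.001.

Call:
play_rows:
  motion:
    - [[0,0,0.001,0,0,0],[0,0,0.002,0,0,0],[0,0,0.002,0,0,0]]

```text
time_s: 7.33
position: [0.4743, -0.1419, 0.0692]
tcp_rot: [[0.134, 0.991, 0.001], [0.991, -0.134, -0.001], [-0.0, 0.001, -1.0]]
force: [0.3, -1.0, 0.8]
opening: 0.002
grasp_force: 0.0
```

To row units: 0.0005 m / 0.5 = 0.001.

Call:
play_rows:
  motion:
    - [[0,0,0.001,0,0,0],[0,0,0.001,0,0,0]]

```text
time_s: 7.5
position: [0.4741, -0.1422, 0.0685]
tcp_rot: [[0.134, 0.991, 0.001], [0.991, -0.134, -0.0], [-0.0, 0.001, -1.0]]
force: [0.2, 1.0, 0.5]
opening: 0.002
grasp_force: 0.0
```

To row units: 0.0005 m / 0.5 = 0.001.

Call:
play_rows:
  motion:
    - [[0,0,0.001,0,0,0],[0,0,0.001,0,0,0]]

```text
time_s: 7.67
position: [0.4739, -0.1423, 0.0677]
tcp_rot: [[0.135, 0.991, 0.0], [0.991, -0.135, -0.0], [-0.0, 0.0, -1.0]]
force: [-0.5, -0.1, 1.0]
opening: 0.009
grasp_force: 0.0
```

Call:
play_rows:
  motion:
    - [[0,0,0.001,0,0,0],[0,0,0.001,0,0,0]]

```text
time_s: 7.83
position: [0.4738, -0.1423, 0.067]
tcp_rot: [[0.135, 0.991, -0.0], [0.991, -0.135, 0.0], [0.0, -0.0, -1.0]]
force: [-0.4, -0.0, 0.3]
opening: 0.006
grasp_force: 0.0
```

To row units: 0.0005 m / 0.5 = 0.001.

Call:
play_rows:
  motion:
    - [[0,0,0.001,0,0,0],[0,0,0.001,0,0,0]]

```text
time_s: 8.0
position: [0.4738, -0.1423, 0.0665]
tcp_rot: [[0.135, 0.991, -0.0], [0.991, -0.135, 0.0], [0.0, -0.0, -1.0]]
force: [-0.3, -0.2, 1.5]
opening: 0.005
grasp_force: 0.0
```

To row units: 0.0005 m / 0.5 = 0.001.

Call:
play_rows:
  motion:
    - [[0,0,0.001,0,0,0],[0,0,0.001,0,0,0]]

```text
time_s: 8.17
position: [0.4738, -0.1423, 0.0659]
tcp_rot: [[0.135, 0.991, -0.0], [0.991, -0.135, 0.0], [0.0, -0.0, -1.0]]
force: [0.3, 0.3, -0.5]
opening: 0.007
grasp_force: 0.0
```

To row units: 0.0005 m / 0.5 = 0.001.

Call:
play_rows:
  motion:
    - [[0,0,0.001,0,0,0],[0,0,0.001,0,0,0]]

```text
time_s: 8.33
position: [0.4738, -0.1423, 0.0655]
tcp_rot: [[0.135, 0.991, -0.0], [0.991, -0.135, 0.0], [0.0, -0.0, -1.0]]
force: [0.1, 0.8, -0.1]
opening: 0.002
grasp_force: 0.0
```

To row units: 0.0005 m / 0.5 = 0.001.

Call:
play_rows:
  motion:
    - [[0,0,0.001,0,0,0],[0,0,0.001,0,0,0]]

```text
time_s: 8.5
position: [0.4738, -0.1423, 0.065]
tcp_rot: [[0.135, 0.991, -0.0], [0.991, -0.135, 0.0], [0.0, -0.0, -1.0]]
force: [-1.2, 0.2, 0.2]
opening: 0.003
grasp_force: 0.0
```

To row units: 0.0005 m / 0.5 = 0.001.

Call:
play_rows:
  motion:
    - [[0,0,0.001,0,0,0],[0,0,0.001,0,0,0]]

```text
time_s: 8.67
position: [0.4739, -0.1423, 0.0646]
tcp_rot: [[0.135, 0.991, 0.0], [0.991, -0.135, -0.0], [-0.0, 0.0, -1.0]]
force: [-0.6, -0.9, 1.4]
opening: 0.005
grasp_force: 0.7
```

To row units: 0.0005 m / 0.5 = 0.001.

Call:
play_rows:
  motion:
    - [[0,0,0.001,0,0,0],[0,0,0.001,0,0,0]]

```text
time_s: 8.83
position: [0.4739, -0.1423, 0.0645]
tcp_rot: [[0.135, 0.991, 0.0], [0.991, -0.135, -0.0], [-0.0, 0.0, -1.0]]
force: [-1.2, 0.1, 5.1]
opening: 0.005
grasp_force: 2.5
```

To row units: 0.0005 m / 0.5 = 0.001.

Call:
play_rows:
  motion:
    - [[0,0,0.001,0,0,0],[0,0,0.001,0,0,0]]

```text
time_s: 9.0
position: [0.4739, -0.1424, 0.0643]
tcp_rot: [[0.135, 0.991, 0.0], [0.991, -0.135, -0.0], [-0.0, 0.0, -1.0]]
force: [-1.7, 0.3, 8.3]
opening: 0.002
grasp_force: 4.1
```

To row units: 0.16 m / 0.5 = 0.32, -0.02 m / 0.5 = -0.04.

Call:
play_rows:
  motion:
    - [[0,0,-0.02,0,0,0],[0,0.06,-0.04,0,0,0],[0,0.14,-0.04,0,0,0],[0,0.22,-0.04,0,0,0],[0,0.3,-0.04,0,0,0],[0,0.32,-0.024,0,0,0],[0,0.32,-0.014,0,0,0],[0,0.32,-0.014,0,0,0]]

```text
time_s: 9.67
position: [0.6308, -0.163, 0.0689]
tcp_rot: [[0.134, 0.991, -0.004], [0.991, -0.134, 0.002], [0.001, -0.004, -1.0]]
force: [-1.2, -0.3, -0.9]
opening: 0.001
grasp_force: 0.0
```

To row units: 0.0005 m / 0.5 = 0.001.

Call:
play_rows:
  motion:
    - [[0,0,0,0,0,0],[0,0,0,0,0,0],[0,0,0.001,0,0,0]]

```text
time_s: 9.92
position: [0.6311, -0.1637, 0.0703]
tcp_rot: [[0.135, 0.991, -0.001], [0.991, -0.135, 0.0], [0.0, -0.001, -1.0]]
force: [-0.6, -0.3, 0.7]
opening: 0.008
grasp_force: 0.0
```

To row units: 0.0005 m / 0.5 = 0.001.

Call:
play_rows:
  motion:
    - [[0,0,0.001,0,0,0],[0,0,0.001,0,0,0]]

```text
time_s: 10.08
position: [0.6319, -0.1639, 0.0698]
tcp_rot: [[0.135, 0.991, -0.0], [0.991, -0.135, 0.0], [0.0, -0.0, -1.0]]
force: [0.8, 0.1, 0.9]
opening: 0.003
grasp_force: 0.0
```

To row units: 0.0005 m / 0.5 = 0.001.

Call:
play_rows:
  motion:
    - [[0,0,0.001,0,0,0],[0,0,0.001,0,0,0]]

```text
time_s: 10.25
position: [0.6322, -0.1639, 0.0692]
tcp_rot: [[0.135, 0.991, 0.0], [0.991, -0.135, -0.0], [-0.0, 0.0, -1.0]]
force: [-0.7, -0.6, -0.4]
opening: 0.008
grasp_force: 0.0
```

Cmd z is now 0.0695.

To row units: 0.0005 m / 0.5 = 0.001.

Call:
play_rows:
  motion:
    - [[0,0,0.001,0,0,0],[0,0,0.001,0,0,0]]

```text
time_s: 10.42
position: [0.6323, -0.1639, 0.0685]
tcp_rot: [[0.135, 0.991, -0.0], [0.991, -0.135, 0.0], [0.0, -0.0, -1.0]]
force: [-0.2, -0.2, -1.4]
opening: 0.002
grasp_force: 0.0
```

To row units: 0.0005 m / 0.5 = 0.001.

Call:
play_rows:
  motion:
    - [[0,0,0.001,0,0,0],[0,0,0.001,0,0,0]]

```text
time_s: 10.58
position: [0.6323, -0.1639, 0.0679]
tcp_rot: [[0.135, 0.991, -0.0], [0.991, -0.135, 0.0], [0.0, -0.0, -1.0]]
force: [0.4, -0.2, -1.4]
opening: 0.006
grasp_force: 0.0
```

To row units: 0.0005 m / 0.5 = 0.001.

Call:
play_rows:
  motion:
    - [[0,0,0.001,0,0,0],[0,0,0.001,0,0,0]]

```text
time_s: 10.75
position: [0.6323, -0.1639, 0.0674]
tcp_rot: [[0.135, 0.991, -0.0], [0.991, -0.135, 0.0], [0.0, -0.0, -1.0]]
force: [0.0, 0.5, 0.3]
opening: 0.006
grasp_force: 0.0
```

To row units: 0.0005 m / 0.5 = 0.001.

Call:
play_rows:
  motion:
    - [[0,0,0.001,0,0,0],[0,0,0.001,0,0,0]]

```text
time_s: 10.92
position: [0.6324, -0.1639, 0.067]
tcp_rot: [[0.135, 0.991, 0.0], [0.991, -0.135, -0.0], [-0.0, 0.0, -1.0]]
force: [-0.5, -0.7, -0.2]
opening: 0.001
grasp_force: 0.1
```

To row units: 0.0005 m / 0.5 = 0.001.

Call:
play_rows:
  motion:
    - [[0,0,0.001,0,0,0],[0,0,0.001,0,0,0]]

```text
time_s: 11.08
position: [0.6325, -0.1639, 0.0668]
tcp_rot: [[0.135, 0.991, 0.0], [0.991, -0.135, -0.0], [-0.0, 0.0, -1.0]]
force: [-1.2, -0.2, 1.5]
opening: 0.004
grasp_force: 0.8
```

To row units: 0.0005 m / 0.5 = 0.001.

Call:
play_rows:
  motion:
    - [[0,0,0.001,0,0,0],[0,0,0.001,0,0,0]]

```text
time_s: 11.25
position: [0.6325, -0.1639, 0.0665]
tcp_rot: [[0.135, 0.991, 0.0], [0.991, -0.135, -0.0], [-0.0, 0.0, -1.0]]
force: [-1.2, 0.1, 3.4]
opening: 0.004
grasp_force: 2.0
```

To row units: 0.0005 m / 0.5 = 0.001.

Call:
play_rows:
  motion:
    - [[0,0,0.001,0,0,0],[0,0,0.001,0,0,0]]

```text
time_s: 11.42
position: [0.6326, -0.164, 0.0664]
tcp_rot: [[0.135, 0.991, 0.001], [0.991, -0.135, -0.0], [-0.0, 0.001, -1.0]]
force: [-0.8, 0.9, 6.9]
opening: 0.002
grasp_force: 3.0
```

To row units: 0.18 m / 0.5 = 0.36, 0.07 m / 0.5 = 0.14.

Call:
play_rows:
  motion:
    - [[0,0,-0.04,0,0,0],[0,0,-0.1,0,0,0],[0.06,0,-0.1,0,0,0],[0.14,0,-0.1,0,0,0],[0.22,0,-0.1,0,0,0],[0.3,0,-0.1,0,0,0],[0.36,0,-0.1,0,0,0],[0.36,0,-0.1,0,0,0]]

```text
time_s: 12.08
position: [0.6564, 0.021, 0.1151]
tcp_rot: [[0.129, 0.992, -0.0], [0.992, -0.129, 0.003], [0.002, -0.001, -1.0]]
force: [1.0, -1.5, -0.1]
opening: 0.004
grasp_force: 0.0
```

To row units: 0.125 m / 0.5 = 0.25, 0.11 m / 0.5 = 0.22.

Call:
play_rows:
  motion:
    - [[0.08,0,0,0,0,0],[0.16,0,0,0,0,0],[0.22,0,0,0,0,0],[0.25,0,0.03,0,0,0],[0.25,0,0.066,0,0,0],[0.25,0,0.084,0,0,0],[0.25,0,0.092,0,0,0],[0.25,0,0.092,0,0,0]]

```text
time_s: 12.75
position: [0.6723, 0.1368, 0.0673]
tcp_rot: [[0.136, 0.991, -0.004], [0.991, -0.136, -0.001], [-0.001, -0.004, -1.0]]
force: [0.2, 0.1, 0.4]
opening: 0.007
grasp_force: 0.0
```

Call:
play_rows:
  motion:
    - [[0,0,0,0,0,0],[0,0,0,0,0,0],[0,0,0.001,0,0,0]]

```text
time_s: 13.0
position: [0.6744, 0.1375, 0.0701]
tcp_rot: [[0.136, 0.991, 0.002], [0.991, -0.136, 0.0], [0.0, 0.002, -1.0]]
force: [0.3, 0.8, 0.4]
opening: 0.006
grasp_force: 0.0
```

To row units: 0.001 m / 0.5 = 0.002, 0.0005 m / 0.5 = 0.001.

Call:
play_rows:
  motion:
    - [[0,0,0.001,0,0,0],[0,0,0.002,0,0,0]]

```text
time_s: 13.17
position: [0.6739, 0.1381, 0.0687]
tcp_rot: [[0.135, 0.991, 0.001], [0.991, -0.135, 0.0], [0.0, 0.001, -1.0]]
force: [0.8, 0.8, -0.2]
opening: 0.006
grasp_force: 0.0
```

To row units: 0.0005 m / 0.5 = 0.001.

Call:
play_rows:
  motion:
    - [[0,0,0.001,0,0,0],[0,0,0.001,0,0,0]]

```text
time_s: 13.33
position: [0.6735, 0.1383, 0.0677]
tcp_rot: [[0.135, 0.991, 0.0], [0.991, -0.135, 0.0], [0.0, 0.0, -1.0]]
force: [0.8, 0.4, -0.4]
opening: 0.006
grasp_force: 0.0
```

To row units: 0.0005 m / 0.5 = 0.001.

Call:
play_rows:
  motion:
    - [[0,0,0.001,0,0,0],[0,0,0.001,0,0,0]]

```text
time_s: 13.5
position: [0.6734, 0.1384, 0.067]
tcp_rot: [[0.135, 0.991, -0.0], [0.991, -0.135, 0.0], [0.0, -0.0, -1.0]]
force: [-0.2, 1.0, -0.5]
opening: 0.006
grasp_force: 0.0
```

To row units: 0.0005 m / 0.5 = 0.001.

Call:
play_rows:
  motion:
    - [[0,0,0.001,0,0,0],[0,0,0.001,0,0,0]]

```text
time_s: 13.67
position: [0.6734, 0.1384, 0.0664]
tcp_rot: [[0.135, 0.991, -0.0], [0.991, -0.135, -0.0], [-0.0, -0.0, -1.0]]
force: [-0.4, 0.2, -0.5]
opening: 0.004
grasp_force: 0.0
```

To row units: 0.0005 m / 0.5 = 0.001.

Call:
play_rows:
  motion:
    - [[0,0,0.001,0,0,0],[0,0,0.001,0,0,0]]

```text
time_s: 13.83
position: [0.6734, 0.1383, 0.0659]
tcp_rot: [[0.135, 0.991, -0.0], [0.991, -0.135, -0.0], [-0.0, -0.0, -1.0]]
force: [-0.7, -0.2, 0.1]
opening: 0.006
grasp_force: 0.0
```

To row units: 0.0005 m / 0.5 = 0.001.

Call:
play_rows:
  motion:
    - [[0,0,0.001,0,0,0],[0,0,0.001,0,0,0]]

```text
time_s: 14.0
position: [0.6736, 0.1383, 0.0657]
tcp_rot: [[0.135, 0.991, 0.0], [0.991, -0.135, 0.0], [0.0, 0.0, -1.0]]
force: [0.6, -0.6, 0.1]
opening: 0.006
grasp_force: 0.4
```

To row units: 0.0005 m / 0.5 = 0.001.

Call:
play_rows:
  motion:
    - [[0,0,0.001,0,0,0],[0,0,0.001,0,0,0]]

```text
time_s: 14.17
position: [0.6736, 0.1384, 0.0654]
tcp_rot: [[0.135, 0.991, 0.0], [0.991, -0.135, 0.0], [0.0, 0.0, -1.0]]
force: [-1.0, -0.1, 3.3]
opening: 0.005
grasp_force: 1.4
```

```bash
python3 -c "
from h import *
go([.674,.1384,.1205],-7.75,[.5094,.1274,.1405],82.25)"
```

```text
shift [-0.0331 -0.1616 -0.02  ] wz -90.0
```

To row units: -0.055 m / 0.5 = -0.11, -0.02 m / 0.5 = -0.04, -30 degrees / 120 = -0.25.

Call:
play_rows:
  motion:
    - [[0,0,-0.04,0,0,0],[0,0,-0.11,0,0,0],[0,0,-0.11,0,0,-0.0583],[0,0,-0.11,0,0,-0.1167],[0,0,-0.11,0,0,-0.175],[0,0,-0.11,0,0,-0.2333],[0,0,-0.11,0,0,-0.25],[0,0,-0.11,0,0,-0.25]]
  fingers: 0.087

```text
time_s: 14.83
position: [0.6734, 0.1383, 0.1199]
tcp_rot: [[-0.379, 0.925, -0.0], [0.925, 0.379, -0.0], [0.0, -0.0, -1.0]]
force: [0.7, -0.4, 0.0]
opening: 0.526
grasp_force: 0.0
```

To row units: -0.1565 m / 0.5 = -0.313, 0.0521 m / 0.5 = 0.1042, -56 degrees / 120 = -0.4667.

Call:
play_rows:
  motion:
    - [[0.02,-0.06,-0.04,0,0,-0.0583],[0.04,-0.12,-0.04,0,0,-0.1167],[0.06,-0.18,-0.04,0,0,-0.175],[0.08,-0.24,-0.04,0,0,-0.2333],[0.094,-0.29,-0.04,0,0,-0.2917],[0.1042,-0.313,-0.04,0,0,-0.35],[0.1042,-0.313,-0.04,0,0,-0.4083],[0.1042,-0.313,-0.04,0,0,-0.4667]]

```text
time_s: 15.5
position: [0.5077, 0.1274, 0.1402]
tcp_rot: [[-0.98, 0.199, -0.001], [0.199, 0.98, -0.0], [0.001, -0.0, -1.0]]
force: [-0.0, 0.3, 1.0]
opening: 0.991
grasp_force: 0.0
```

To row units: -4 degrees / 120 = -0.0333.

Call:
play_rows:
  motion:
    - [[0,0,0,0,0,-0.0333],[0,0,0,0,0,-0.0333],[0,0,0,0,0,-0.0333]]

```text
time_s: 15.75
position: [0.5091, 0.1273, 0.1401]
tcp_rot: [[-0.99, 0.138, 0.0], [0.138, 0.99, 0.0], [-0.0, 0.0, -1.0]]
force: [-0.0, -1.6, 0.4]
opening: 1.001
grasp_force: 0.0
```

```bash
python3 - <<'E'
from rig import bot,imaging
from h import *
s=bot.read_state(); print(s["position"],s["tcp_rot"][:,1],s["joint_positions"])
d=imaging.capture("wrist"); cv2.imwrite("pics/w2.png",d["frame"][:,:,::-1])
for p in [[.5094,.1274,.081],[.5094,.1274,.058]]:
    c=d["R"]@p+d["t"]; q=c[:2]/c[2]; q=q*(1+d["k1"]*(q@q)); print(p,c, d["camera_matrix"]@[*q,1])
E
```

```text
[0.50905333 0.12730004 0.14009821] [1.37653939e-01 9.90480382e-01 7.96700526e-05] [ 1.82660895e+00  3.09837986e+01  1.01784563e+02  2.52056485e-03
  4.72154308e+01 -8.02629898e+01]
[0.5094, 0.1274, 0.081] [-0.00059951  0.01479127  0.21473762] [254.74730922 209.91334888   1.        ]
[0.5094, 0.1274, 0.058] [-0.00061217  0.00925321  0.23706092] [254.80843591 201.19574675   1.        ]
```

View pics/w2.png

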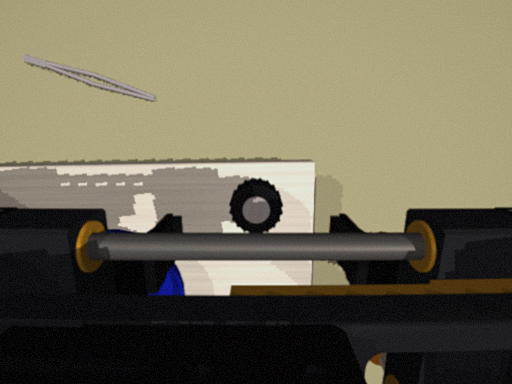

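The knob shows at (256,207), within about 1 mm of the predicted (255,210). I will descend and grip it.

To row units: 0.069 m / 0.5 = 0.138, 0.001 m / 0.5 = 0.002.

Call:
play_rows:
  motion:
    - [[0.002,0,0.05,0,0,0],[0.002,0,0.09,0,0,0],[0.002,0,0.116,0,0,0],[0.002,0,0.132,0,0,0],[0.002,0,0.138,0,0,0],[0.002,0,0.138,0,0,0],[0.002,0,0.138,0,0,0]]
  fingers: 0.055

```text
time_s: 16.38
position: [0.5084, 0.1275, 0.0714]
tcp_rot: [[-0.991, 0.135, 0.001], [0.135, 0.991, 0.0], [-0.001, 0.0, -1.0]]
force: [0.6, 0.2, 0.1]
opening: 0.646
grasp_force: 0.0
```

Call:
play_rows:
  motion:
    - [[0,0,0,0,0,0],[0,0,0,0,0,0],[0,0,0,0,0,0],[0,0,0,0,0,0],[0,0,0,0,0,0],[0,0,0,0,0,0]]
  fingers: 0.03

```text
time_s: 16.88
position: [0.5083, 0.1275, 0.0715]
tcp_rot: [[-0.991, 0.135, 0.001], [0.135, 0.991, 0.0], [-0.001, 0.0, -1.0]]
force: [-1.4, -0.7, 4.0]
opening: 0.429
grasp_force: 30.0
```

To row units: 40 degrees / 120 = 0.3333.

Call:
play_rows:
  motion:
    - [[0,0,0,0,0,0.0333],[0,0,0,0,0,0.0833],[0,0,0,0,0,0.1333],[0,0,0,0,0,0.1833],[0,0,0,0,0,0.2333],[0,0,0,0,0,0.2833],[0,0,0,0,0,0.3333],[0,0,0,0,0,0.3333]]

```text
time_s: 17.55
position: [0.5088, 0.1278, 0.0715]
tcp_rot: [[-0.67, 0.742, 0.002], [0.742, 0.67, 0.001], [-0.001, 0.002, -1.0]]
force: [-0.1, 1.9, 3.0]
opening: 0.427
grasp_force: 30.0
```

To row units: 44 degrees / 120 = 0.3667.

Call:
play_rows:
  motion:
    - [[0,0,0,0,0,0.0333],[0,0,0,0,0,0.0833],[0,0,0,0,0,0.1417],[0,0,0,0,0,0.2],[0,0,0,0,0,0.2583],[0,0,0,0,0,0.3167],[0,0,0,0,0,0.3667],[0,0,0,0,0,0.3667]]

```text
time_s: 18.22
position: [0.5096, 0.1278, 0.0715]
tcp_rot: [[0.03, 1.0, 0.004], [1.0, -0.03, 0.001], [0.001, 0.004, -1.0]]
force: [2.0, 2.1, 0.7]
opening: 0.424
grasp_force: 30.0
```

To row units: 44 degrees / 120 = 0.3667.

Call:
play_rows:
  motion:
    - [[0,0,0,0,0,0.0333],[0,0,0,0,0,0.0833],[0,0,0,0,0,0.1417],[0,0,0,0,0,0.2],[0,0,0,0,0,0.2583],[0,0,0,0,0,0.3167],[0,0,0,0,0,0.3667],[0,0,0,0,0,0.3667]]

```text
time_s: 18.88
position: [0.51, 0.1272, 0.0714]
tcp_rot: [[0.714, 0.7, 0.004], [0.7, -0.714, -0.0], [0.003, 0.003, -1.0]]
force: [3.7, -0.4, 0.4]
opening: 0.424
grasp_force: 30.0
```

```bash
python3 - <<'E'
from rig import bot
s=bot.read_state(); print(s["position"],s["tcp_rot"][:,1],s["force"],s["moment"],s["joint_positions"])
E
```

```text
[0.5100096  0.12720795 0.07139697] [ 0.69968124 -0.71444775  0.00325184] [ 3.67143674 -0.36521417  0.37266561] [-0.10196725 -0.70343588 -0.00887009] [ 1.82681903e+00  3.78429097e+01  1.04071687e+02 -3.72694518e-02
  3.78349013e+01  4.74541967e+01]
```

To row units: -0.069 m / 0.5 = -0.138, -0.05 m / 0.5 = -0.1.

Call:
play_rows:
  motion:
    - [[0,0,0,0,0,0],[0,0,0,0,0,0],[0,0,0,0,0,0],[0,0,0,0,0,0],[0,0,-0.04,0,0,0],[0,0,-0.1,0,0,0],[0,0,-0.138,0,0,0],[0,0,-0.138,0,0,0]]
  fingers: 0.06

```text
time_s: 19.55
position: [0.5096, 0.1277, 0.1432]
tcp_rot: [[0.715, 0.699, 0.006], [0.699, -0.715, 0.0], [0.004, 0.004, -1.0]]
force: [0.3, 0.4, 0.2]
opening: 0.687
grasp_force: 0.0
```

To row units: -0.1879 m / 0.5 = -0.3758, -0.17 m / 0.5 = -0.34.

Call:
play_rows:
  motion:
    - [[-0.046,0.036,0,0,0,0],[-0.1,0.08,0,0,0,0],[-0.16,0.127,0,0,0,0],[-0.22,0.175,0,0,0,0],[-0.28,0.222,0,0,0,0],[-0.34,0.27,0,0,0,0],[-0.3758,0.2986,0,0,0,0],[-0.3758,0.2986,0,0,0,0]]
  fingers: 0.087

```text
time_s: 20.22
position: [0.4771, -0.1148, 0.1393]
tcp_rot: [[0.719, 0.695, -0.0], [0.695, -0.719, -0.001], [-0.001, 0.0, -1.0]]
force: [-0.1, -0.3, -0.4]
opening: 0.995
grasp_force: 0.0
```

Call:
play_rows:
  motion:
    - [[0,0,0,0,0,0],[0,0,0,0,0,0]]

```text
time_s: 20.38
position: [0.4765, -0.1097, 0.1393]
tcp_rot: [[0.716, 0.698, -0.002], [0.698, -0.716, 0.002], [-0.001, -0.003, -1.0]]
force: [0.4, 0.6, 0.7]
opening: 1.001
grasp_force: 0.0
```

```bash
python3 - <<'E'
from rig import bot,imaging
from h import *
s=bot.read_state(); print(s["position"],s["tcp_rot"][:,1],s["joint_positions"])
d=imaging.capture("wrist"); cv2.imwrite("pics/w3.png",d["frame"][:,:,::-1]); print(d["camera_matrix"][0])
for p in [[.478,-.1106,.081],[.478,-.1106,.058]]:
    c=d["R"]@p+d["t"]; q=c[:2]/c[2]; q=q*(1+d["k1"]*(q@q)); print(p,c, d["camera_matrix"]@[*q,1])
E
```

```text
[ 0.47649197 -0.10967643  0.13933202] [ 0.69786787 -0.71622115 -0.00277622] [-2.60960062e+01  2.90673459e+01  1.06728964e+02  2.89262598e-02
  4.43653718e+01  1.96268300e+01]
[292.15171772   0.         255.56283093]
[0.478, -0.1106, 0.081] [0.00266041 0.01415254 0.21377656] [259.19809815 209.13115556   1.        ]
[0.478, -0.1106, 0.058] [0.0027337  0.00860995 0.23609862] [258.94539887 200.44631091   1.        ]
```

View pics/w3.png

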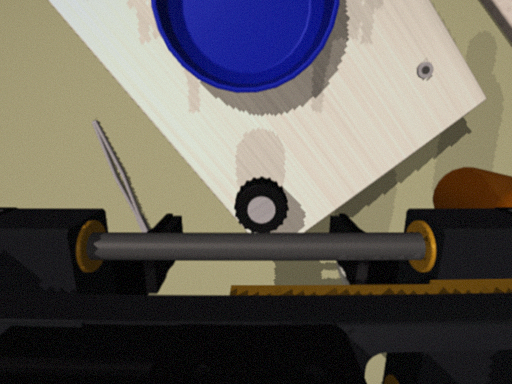

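The knob appears at about (261,205) against the predicted (259,209), so I correct by about 2 mm in each axis.

To row units: 0.069 m / 0.5 = 0.138, 0.002 m / 0.5 = 0.004.

Call:
play_rows:
  motion:
    - [[0.004,0.0034,0.05,0,0,0],[0.004,0.0034,0.09,0,0,0],[0.004,0.0034,0.116,0,0,0],[0.004,0.0034,0.132,0,0,0],[0.004,0.0034,0.138,0,0,0],[0.004,0.0034,0.138,0,0,0],[0.004,0.0034,0.138,0,0,0]]
  fingers: 0.055

```text
time_s: 21.02
position: [0.4805, -0.11, 0.0714]
tcp_rot: [[0.716, 0.699, 0.0], [0.699, -0.716, -0.0], [0.0, 0.0, -1.0]]
force: [1.1, 0.1, -0.1]
opening: 0.646
grasp_force: 0.0
```

Call:
play_rows:
  motion:
    - [[0,0,0,0,0,0],[0,0,0,0,0,0],[0,0,0,0,0,0],[0,0,0,0,0,0],[0,0,0,0,0,0],[0,0,0,0,0,0]]
  fingers: 0.03

```text
time_s: 21.52
position: [0.4807, -0.1109, 0.0715]
tcp_rot: [[0.716, 0.698, 0.002], [0.698, -0.716, -0.001], [0.0, 0.002, -1.0]]
force: [-0.0, -0.7, 3.9]
opening: 0.429
grasp_force: 30.0
```

To row units: 39 degrees / 120 = 0.325.

Call:
play_rows:
  motion:
    - [[0,0,0,0,0,0.0333],[0,0,0,0,0,0.0833],[0,0,0,0,0,0.1333],[0,0,0,0,0,0.1833],[0,0,0,0,0,0.2333],[0,0,0,0,0,0.2833],[0,0,0,0,0,0.325],[0,0,0,0,0,0.325]]

```text
time_s: 22.18
position: [0.4811, -0.1113, 0.0715]
tcp_rot: [[0.996, 0.09, 0.002], [0.09, -0.996, -0.001], [0.002, 0.002, -1.0]]
force: [0.9, -2.7, 2.8]
opening: 0.43
grasp_force: 30.0
```

Another 40° on the right screw, then release and lift.

To row units: 40 degrees / 120 = 0.3333.

Call:
play_rows:
  motion:
    - [[0,0,0,0,0,0.0333],[0,0,0,0,0,0.0833],[0,0,0,0,0,0.1333],[0,0,0,0,0,0.1833],[0,0,0,0,0,0.2333],[0,0,0,0,0,0.2833],[0,0,0,0,0,0.3333],[0,0,0,0,0,0.3333]]

```text
time_s: 22.85
position: [0.4811, -0.1117, 0.0714]
tcp_rot: [[0.822, -0.569, 0.002], [-0.569, -0.822, -0.002], [0.003, 0.0, -1.0]]
force: [0.9, -5.2, 2.2]
opening: 0.431
grasp_force: 30.0
```

To row units: -0.05 m / 0.5 = -0.1, -0.02 m / 0.5 = -0.04.

Call:
play_rows:
  motion:
    - [[0,0,0,0,0,0],[0,0,0,0,0,0],[0,0,0,0,0,0],[0,0,0,0,0,0],[0,0,-0.04,0,0,0],[0,0,-0.1,0,0,0],[0,0,-0.1,0,0,0],[0,0,-0.1,0,0,0]]
  fingers: 0.06

```text
time_s: 23.52
position: [0.4808, -0.1104, 0.1221]
tcp_rot: [[0.822, -0.569, 0.003], [-0.569, -0.822, -0.001], [0.003, -0.001, -1.0]]
force: [-0.1, 0.4, -0.3]
opening: 0.686
grasp_force: 0.0
```

To row units: -56 degrees / 120 = -0.4667.

Call:
play_rows:
  motion:
    - [[0,0,0,0,0,-0.0583],[0,0,0,0,0,-0.1167],[0,0,0,0,0,-0.175],[0,0,0,0,0,-0.2333],[0,0,0,0,0,-0.2917],[0,0,0,0,0,-0.35],[0,0,0,0,0,-0.4083],[0,0,0,0,0,-0.4667]]
  fingers: 0.0

```text
time_s: 24.18
position: [0.4791, -0.1098, 0.1198]
tcp_rot: [[0.93, 0.369, -0.003], [0.369, -0.93, 0.001], [-0.002, -0.002, -1.0]]
force: [0.1, 0.3, -0.2]
opening: 0.166
grasp_force: 0.0
```

To row units: -56 degrees / 120 = -0.4667.

Call:
play_rows:
  motion:
    - [[0,0,0,0,0,-0.0583],[0,0,0,0,0,-0.1167],[0,0,0,0,0,-0.175],[0,0,0,0,0,-0.2333],[0,0,0,0,0,-0.2917],[0,0,0,0,0,-0.35],[0,0,0,0,0,-0.4083],[0,0,0,0,0,-0.4667]]

```text
time_s: 24.85
position: [0.4791, -0.1098, 0.1198]
tcp_rot: [[0.214, 0.977, -0.003], [0.977, -0.214, 0.002], [0.001, -0.003, -1.0]]
force: [0.5, 0.2, 0.2]
opening: 0.007
grasp_force: 0.0
```

To row units: -5 degrees / 120 = -0.0417.

Call:
play_rows:
  motion:
    - [[0,0,0,0,0,-0.0417],[0,0,0,0,0,-0.0417],[0,0,0,0,0,-0.0417]]

```text
time_s: 25.1
position: [0.4794, -0.11, 0.1201]
tcp_rot: [[0.137, 0.991, -0.002], [0.991, -0.137, 0.001], [0.001, -0.002, -1.0]]
force: [-0.1, -0.1, -0.0]
opening: 0.006
grasp_force: 0.0
```

```bash
python3 -c "
from h import *
go([.4806,-.1104,.1215],-7.75,[.4742,-.1422,.0705],-7.75)
from rig import bot; s=bot.read_state(); print(s['position'],s['tcp_rot'][:,1],s['opening'])"
```

```text
shift [-0.0324 -0.0021  0.051 ] wz 0.0
[ 0.47940088 -0.10996534  0.12013588] [ 0.99058517 -0.13688082 -0.0021594 ] 0.005505729518249215
```

To row units: 0.052 m / 0.5 = 0.104, 0.051 m / 0.5 = 0.102.

Call:
play_rows:
  motion:
    - [[-0.0648,-0.0042,0,0,0,0],[-0.0648,-0.0042,0.02,0,0,0],[-0.0648,-0.0042,0.05,0,0,0],[-0.0648,-0.0042,0.08,0,0,0],[-0.0648,-0.0042,0.096,0,0,0],[-0.0648,-0.0042,0.1,0,0,0],[-0.0648,-0.0042,0.102,0,0,0],[-0.0648,-0.0042,0.104,0,0,0]]

```text
time_s: 25.77
position: [0.4739, -0.1422, 0.0691]
tcp_rot: [[0.135, 0.991, 0.0], [0.991, -0.135, -0.0], [-0.0, 0.0, -1.0]]
force: [0.9, 0.2, 0.0]
opening: 0.003
grasp_force: 0.0
```

To row units: 0.0015 m / 0.5 = 0.003, 0.001 m / 0.5 = 0.002.

Call:
play_rows:
  motion:
    - [[0,0,0.002,0,0,0],[0,0,0.002,0,0,0],[0,0,0.003,0,0,0]]

```text
time_s: 26.02
position: [0.474, -0.1424, 0.0681]
tcp_rot: [[0.135, 0.991, 0.001], [0.991, -0.135, -0.001], [-0.0, 0.001, -1.0]]
force: [-0.8, -0.5, -0.7]
opening: 0.01
grasp_force: 0.0
```

Call:
play_rows:
  motion:
    - [[0,0,0.001,0,0,0],[0,0,0.001,0,0,0]]

```text
time_s: 26.18
position: [0.4738, -0.1423, 0.0673]
tcp_rot: [[0.135, 0.991, 0.0], [0.991, -0.135, -0.0], [-0.0, 0.0, -1.0]]
force: [0.3, -1.1, 0.4]
opening: 0.003
grasp_force: 0.0
```

To row units: 0.0005 m / 0.5 = 0.001.

Call:
play_rows:
  motion:
    - [[0,0,0.001,0,0,0],[0,0,0.001,0,0,0]]

```text
time_s: 26.35
position: [0.4737, -0.1423, 0.0666]
tcp_rot: [[0.135, 0.991, 0.0], [0.991, -0.135, -0.0], [-0.0, 0.0, -1.0]]
force: [-0.3, 0.7, -0.3]
opening: 0.005
grasp_force: 0.0
```

Call:
play_rows:
  motion:
    - [[0,0,0.001,0,0,0],[0,0,0.001,0,0,0]]

```text
time_s: 26.52
position: [0.4737, -0.1423, 0.0662]
tcp_rot: [[0.135, 0.991, 0.0], [0.991, -0.135, -0.0], [-0.0, 0.0, -1.0]]
force: [-0.2, -0.7, 2.4]
opening: 0.002
grasp_force: 1.1
```

To row units: 0.0005 m / 0.5 = 0.001.

Call:
play_rows:
  motion:
    - [[0,0,0.001,0,0,0],[0,0,0.001,0,0,0],[0,0,0.001,0,0,0]]

```text
time_s: 26.77
position: [0.4737, -0.1423, 0.0661]
tcp_rot: [[0.135, 0.991, 0.0], [0.991, -0.135, -0.0], [-0.0, 0.0, -1.0]]
force: [-0.9, 0.4, 5.8]
opening: 0.007
grasp_force: 3.0
```

Call:
play_rows:
  motion:
    - [[0,0,-0.02,0,0,0],[0,0.06,-0.04,0,0,0],[0,0.14,-0.04,0,0,0],[0,0.22,-0.04,0,0,0],[0,0.3,-0.04,0,0,0],[0,0.32,-0.02,0,0,0],[0,0.32,-0.01,0,0,0],[0,0.32,-0.008,0,0,0]]

```text
time_s: 27.43
position: [0.6307, -0.163, 0.068]
tcp_rot: [[0.134, 0.991, -0.004], [0.991, -0.134, 0.002], [0.001, -0.004, -1.0]]
force: [-0.5, -0.2, -1.0]
opening: 0.002
grasp_force: 0.0
```

Call:
play_rows:
  motion:
    - [[0,0,0,0,0,0],[0,0,0.001,0,0,0],[0,0,0.003,0,0,0],[0,0,0.003,0,0,0]]

```text
time_s: 27.77
position: [0.6314, -0.1638, 0.0683]
tcp_rot: [[0.135, 0.991, -0.001], [0.991, -0.135, 0.0], [0.0, -0.001, -1.0]]
force: [0.3, 0.7, 0.3]
opening: 0.003
grasp_force: 0.0
```

To row units: 0.0005 m / 0.5 = 0.001.

Call:
play_rows:
  motion:
    - [[0,0,0.001,0,0,0],[0,0,0.001,0,0,0]]

```text
time_s: 27.93
position: [0.632, -0.1639, 0.0678]
tcp_rot: [[0.135, 0.991, 0.0], [0.991, -0.135, -0.0], [-0.0, 0.0, -1.0]]
force: [-0.6, -0.1, 0.5]
opening: 0.004
grasp_force: 0.0
```

To row units: 0.0005 m / 0.5 = 0.001.

Call:
play_rows:
  motion:
    - [[0,0,0.001,0,0,0],[0,0,0.001,0,0,0]]

```text
time_s: 28.1
position: [0.6322, -0.1639, 0.0671]
tcp_rot: [[0.135, 0.991, 0.0], [0.991, -0.135, -0.0], [-0.0, 0.0, -1.0]]
force: [0.2, -0.8, 0.5]
opening: 0.005
grasp_force: 0.0
```

To row units: 0.0005 m / 0.5 = 0.001.

Call:
play_rows:
  motion:
    - [[0,0,0.001,0,0,0],[0,0,0.001,0,0,0]]

```text
time_s: 28.27
position: [0.6322, -0.1638, 0.0665]
tcp_rot: [[0.135, 0.991, -0.0], [0.991, -0.135, 0.0], [0.0, -0.0, -1.0]]
force: [0.3, -0.3, -0.4]
opening: 0.0
grasp_force: 0.0
```

To row units: 0.0005 m / 0.5 = 0.001.

Call:
play_rows:
  motion:
    - [[0,0,0.001,0,0,0],[0,0,0.001,0,0,0]]

```text
time_s: 28.43
position: [0.6323, -0.1639, 0.0662]
tcp_rot: [[0.135, 0.991, 0.0], [0.991, -0.135, -0.0], [-0.0, 0.0, -1.0]]
force: [0.1, 0.5, 1.0]
opening: 0.006
grasp_force: 0.6
```

To row units: 0.0005 m / 0.5 = 0.001.

Call:
play_rows:
  motion:
    - [[0,0,0.001,0,0,0],[0,0,0.001,0,0,0]]

```text
time_s: 28.6
position: [0.6323, -0.1639, 0.066]
tcp_rot: [[0.135, 0.991, 0.0], [0.991, -0.135, -0.0], [-0.0, 0.0, -1.0]]
force: [-1.7, 0.0, 4.3]
opening: 0.005
grasp_force: 1.7
```

To row units: 0.0005 m / 0.5 = 0.001.

Call:
play_rows:
  motion:
    - [[0,0,0.001,0,0,0],[0,0,0.001,0,0,0]]

```text
time_s: 28.77
position: [0.6324, -0.1639, 0.0658]
tcp_rot: [[0.135, 0.991, 0.0], [0.991, -0.135, -0.0], [-0.0, 0.0, -1.0]]
force: [-2.1, 0.2, 5.8]
opening: 0.005
grasp_force: 2.8
```

To row units: 0.18 m / 0.5 = 0.36, 0.15 m / 0.5 = 0.3.

Call:
play_rows:
  motion:
    - [[0,0,-0.04,0,0,0],[0,0,-0.1,0,0,0],[0.06,0,-0.1,0,0,0],[0.14,0,-0.1,0,0,0],[0.22,0,-0.1,0,0,0],[0.3,0,-0.1,0,0,0],[0.36,0,-0.1,0,0,0],[0.36,0,-0.1,0,0,0]]

```text
time_s: 29.43
position: [0.6563, 0.021, 0.1147]
tcp_rot: [[0.129, 0.992, -0.0], [0.992, -0.129, 0.003], [0.002, -0.001, -1.0]]
force: [-0.2, 0.2, -0.3]
opening: 0.005
grasp_force: 0.0
```

Call:
play_rows:
  motion:
    - [[0.08,0,0,0,0,0],[0.16,0,0,0,0,0],[0.22,0,0,0,0,0],[0.25,0,0.03,0,0,0],[0.25,0,0.066,0,0,0],[0.25,0,0.084,0,0,0],[0.25,0,0.091,0,0,0],[0.25,0,0.091,0,0,0]]

```text
time_s: 30.1
position: [0.6722, 0.1369, 0.0675]
tcp_rot: [[0.136, 0.991, -0.004], [0.991, -0.136, -0.001], [-0.001, -0.004, -1.0]]
force: [-0.3, -0.6, -0.4]
opening: 0.002
grasp_force: 0.0
```

To row units: 0.0005 m / 0.5 = 0.001.

Call:
play_rows:
  motion:
    - [[0,0,0,0,0,0],[0,0,0,0,0,0],[0,0,0.001,0,0,0]]

```text
time_s: 30.35
position: [0.6743, 0.1375, 0.0701]
tcp_rot: [[0.136, 0.991, 0.002], [0.991, -0.136, -0.0], [0.0, 0.002, -1.0]]
force: [-0.5, -0.2, 1.3]
opening: 0.007
grasp_force: 0.0
```

To row units: 0.001 m / 0.5 = 0.002, 0.0005 m / 0.5 = 0.001.

Call:
play_rows:
  motion:
    - [[0,0,0.001,0,0,0],[0,0,0.002,0,0,0]]

```text
time_s: 30.52
position: [0.6738, 0.1381, 0.0687]
tcp_rot: [[0.135, 0.991, 0.001], [0.991, -0.135, 0.0], [0.0, 0.001, -1.0]]
force: [0.4, 0.1, -0.6]
opening: 0.006
grasp_force: 0.0
```

To row units: 0.0005 m / 0.5 = 0.001.

Call:
play_rows:
  motion:
    - [[0,0,0.001,0,0,0],[0,0,0.001,0,0,0]]

```text
time_s: 30.68
position: [0.6733, 0.1384, 0.0676]
tcp_rot: [[0.135, 0.991, 0.0], [0.991, -0.135, -0.0], [0.0, 0.0, -1.0]]
force: [-0.2, 0.2, -0.1]
opening: 0.007
grasp_force: 0.0
```

To row units: 0.0005 m / 0.5 = 0.001.

Call:
play_rows:
  motion:
    - [[0,0,0.001,0,0,0],[0,0,0.001,0,0,0]]

```text
time_s: 30.85
position: [0.6733, 0.1384, 0.067]
tcp_rot: [[0.135, 0.991, -0.0], [0.991, -0.135, -0.0], [-0.0, -0.0, -1.0]]
force: [1.2, 0.5, 0.4]
opening: 0.004
grasp_force: 0.0
```

To row units: 0.0005 m / 0.5 = 0.001.

Call:
play_rows:
  motion:
    - [[0,0,0.001,0,0,0],[0,0,0.001,0,0,0]]

```text
time_s: 31.02
position: [0.6733, 0.1384, 0.0664]
tcp_rot: [[0.135, 0.991, -0.0], [0.991, -0.135, -0.0], [-0.0, -0.0, -1.0]]
force: [-0.2, 1.3, -0.2]
opening: 0.007
grasp_force: 0.0
```

To row units: 0.0005 m / 0.5 = 0.001.

Call:
play_rows:
  motion:
    - [[0,0,0.001,0,0,0],[0,0,0.001,0,0,0]]

```text
time_s: 31.18
position: [0.6734, 0.1384, 0.0662]
tcp_rot: [[0.135, 0.991, 0.0], [0.991, -0.135, 0.0], [0.0, 0.0, -1.0]]
force: [0.5, -0.2, 0.9]
opening: 0.007
grasp_force: 0.5
```

To row units: 0.0005 m / 0.5 = 0.001.

Call:
play_rows:
  motion:
    - [[0,0,0.001,0,0,0],[0,0,0.001,0,0,0]]

```text
time_s: 31.35
position: [0.6735, 0.1384, 0.066]
tcp_rot: [[0.135, 0.991, 0.0], [0.991, -0.135, 0.0], [0.0, 0.0, -1.0]]
force: [-1.3, -0.1, 3.3]
opening: 0.002
grasp_force: 1.5
```

To row units: 0.0003 m / 0.5 = 0.0006.

Call:
play_rows:
  motion:
    - [[0,0,0.0006,0,0,0],[0,0,0.0006,0,0,0]]

```text
time_s: 31.52
position: [0.6735, 0.1384, 0.0658]
tcp_rot: [[0.135, 0.991, 0.0], [0.991, -0.135, 0.0], [0.0, 0.0, -1.0]]
force: [-1.6, 0.1, 4.6]
opening: 0.003
grasp_force: 2.4
```

To row units: -0.16 m / 0.5 = -0.32, -0.02 m / 0.5 = -0.04.

Call:
play_rows:
  motion:
    - [[0,0,-0.02,0,0,0],[0,-0.06,-0.04,0,0,0],[0,-0.14,-0.04,0,0,0],[0,-0.22,-0.04,0,0,0],[0,-0.3,-0.04,0,0,0],[0,-0.32,-0.02,0,0,0],[0,-0.32,-0.01,0,0,0],[0,-0.32,-0.0086,0,0,0]]

```text
time_s: 32.18
position: [0.5152, 0.16, 0.0692]
tcp_rot: [[0.134, 0.991, 0.0], [0.991, -0.134, -0.0], [0.0, 0.001, -1.0]]
force: [0.9, -0.1, 0.3]
opening: 0.007
grasp_force: 0.0
```

Call:
play_rows:
  motion:
    - [[0,0,0,0,0,0],[0,0,0.001,0,0,0],[0,0,0.003,0,0,0],[0,0,0.003,0,0,0]]

```text
time_s: 32.52
position: [0.5162, 0.1597, 0.068]
tcp_rot: [[0.136, 0.991, 0.001], [0.991, -0.136, 0.0], [0.0, 0.001, -1.0]]
force: [0.3, 0.1, -1.0]
opening: 0.005
grasp_force: 0.0
```

To row units: 0.001 m / 0.5 = 0.002, 0.0005 m / 0.5 = 0.001.

Call:
play_rows:
  motion:
    - [[0,0,0.001,0,0,0],[0,0,0.002,0,0,0]]

```text
time_s: 32.68
position: [0.5153, 0.1598, 0.0671]
tcp_rot: [[0.135, 0.991, 0.0], [0.991, -0.135, 0.0], [0.0, 0.0, -1.0]]
force: [0.3, -0.5, 0.8]
opening: 0.004
grasp_force: 0.0
```

To row units: 0.0005 m / 0.5 = 0.001.

Call:
play_rows:
  motion:
    - [[0,0,0.001,0,0,0],[0,0,0.001,0,0,0]]

```text
time_s: 32.85
position: [0.5148, 0.1599, 0.0665]
tcp_rot: [[0.135, 0.991, -0.0], [0.991, -0.135, -0.0], [-0.0, -0.0, -1.0]]
force: [0.4, -0.0, -0.5]
opening: 0.005
grasp_force: 0.0
```

To row units: 0.0005 m / 0.5 = 0.001.

Call:
play_rows:
  motion:
    - [[0,0,0.001,0,0,0],[0,0,0.001,0,0,0]]

```text
time_s: 33.02
position: [0.5149, 0.16, 0.0661]
tcp_rot: [[0.135, 0.991, 0.0], [0.991, -0.135, -0.0], [0.0, 0.0, -1.0]]
force: [-0.7, 0.5, -0.1]
opening: 0.003
grasp_force: 0.1
```

To row units: 0.0005 m / 0.5 = 0.001.

Call:
play_rows:
  motion:
    - [[0,0,0.001,0,0,0],[0,0,0.001,0,0,0]]

```text
time_s: 33.18
position: [0.5149, 0.16, 0.0659]
tcp_rot: [[0.135, 0.991, 0.0], [0.991, -0.135, 0.0], [0.0, 0.0, -1.0]]
force: [-1.1, 0.8, 4.9]
opening: 0.003
grasp_force: 1.9
```

All four corners touch at 66.1–66.4 mm (TCP height) and each one is stiff, so the plate is level and standing. I will lift clear.

To row units: -0.12 m / 0.5 = -0.24, -0.1 m / 0.5 = -0.2.

Call:
play_rows:
  motion:
    - [[0,0,-0.04,0,0,0],[0,0,-0.12,0,0,0],[0,0,-0.2,0,0,0],[0,0,-0.24,0,0,0],[0,0,-0.24,0,0,0],[0,0,-0.24,0,0,0],[0,0,-0.24,0,0,0],[0,0,-0.24,0,0,0]]

```text
time_s: 33.85
position: [0.5136, 0.1598, 0.1839]
tcp_rot: [[0.135, 0.991, -0.004], [0.991, -0.135, -0.0], [-0.001, -0.004, -1.0]]
force: [-0.1, 0.4, 0.8]
opening: 0.006
grasp_force: 0.0
```

```bash
python3 -c "
from rig import bot
s=bot.read_state(); print(s['position'],s['force']); print(bot.hand_in())"
```

```text
[0.51355506 0.15977929 0.18392058] [-0.12459502  0.37232721  0.81149986]
the job is handed in; nothing more can be done
None
```

I turned the left screw 128° and the right screw 79° clockwise; by touch all four corners then stood within about 0.3 mm of each other and none rocked, and I handed the job in at about 34 s with the gripper clear (no verdict was returned).

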